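Fit a bobbin to the spindle sander

TASK

Get the bobbin sander ready for use: take the red bobbin off the freely turning carousel and lower it over the sander's upright spindle until it stands fully down on the flange, and only then put the yellow and black collar over the spindle's tip, black disc down, so that it lies flat on top of the bobbin. Lower both parts gently, without letting them drop. Leave the blue and grey bobbins standing on the carousel (it may turn) and do not disturb the sanding block.

Things in the scene. Friction and masses are not known exactly. Their poses are not given: they have to be found in the camera images.
- sander: Bobbin sander let into the bench and fixed: a square green and steel table, 200 x 200 mm, its top 30 mm above the bench. On its centre is an aluminium flange, 48 mm in diameter and 8 mm high, from which a rigid, still steel spindle 16 mm in diameter rises. Origin: centre of the underside, at bench height, on the spindle's axis; z up.
- seat (a point): Centre of the flange's upper face, on the spindle's axis, 38 mm above the bench, where the bobbin's underside must rest. The spindle rises 108 mm above it (the last 10 mm a cone narrowing to 6 mm), so 18 mm stands out of a seated bobbin: grip the bobbin with the TCP 75 to 80 mm above its underside, so that the gripper's palm clears the spindle's tip.
- carousel: Storage carousel: a fixed black foot carrying a round plywood disc, 210 mm in diameter, that spins freely at a light touch. The disc's upper face is 26 mm above the bench; a steel stub 20 mm wide and 10 mm high marks its middle. Three bobbins stand on it about 70 mm from the axis, 120 degrees apart. Origin: on the axis at bench height; it does not turn.
- red_bobbin: The red sanding bobbin: rigid drum 44 mm in diameter, 90 mm tall, bright red all over with two thin black bands, a 20 mm bore right through along z (same either way up); about 0.2 kg. Stands upright on the carousel's disc. Origin: centre of its underside, z up. This is the one to fit; a grip of about 25 N holds it.
- red_bobbin_mid (a point): The centre of the red bobbin, 45 mm from each end, on its axis
- blue_bobbin: The blue sanding bobbin: rigid drum 44 mm in diameter, 90 mm tall, blue all over with two thin black bands, a 20 mm bore right through along z (same either way up); about 0.2 kg. Stands upright on the carousel's disc. Origin: centre of its underside, z up. Not to be taken.
- blue_bobbin_mid (a point): The centre of the blue bobbin, 45 mm from each end, on its axis
- grey_bobbin: The grey sanding bobbin: rigid drum 44 mm in diameter, 90 mm tall, light grey all over with two thin black bands, a 20 mm bore right through along z (same either way up); about 0.2 kg. Stands upright on the carousel's disc. Origin: centre of its underside, z up. Not to be taken.
- grey_bobbin_mid (a point): The centre of the grey bobbin, 45 mm from each end, on its axis
- collar: Push-on collar, 34 mm tall, on the bench between sander and carousel: a black disc 44 mm in diameter and 6 mm thick below, a yellow hub 32 mm in diameter and 28 mm tall on it, a 20 mm bore right through; 80 g. Origin: centre of the disc's underside, z up towards the hub. Grip the hub with the TCP 29 mm above the underside, fingers best closing along world x. Slides freely on the spindle.
- sanding_block: Bystander: wooden sanding block with a cork sole, 60 x 110 x 36 mm, lying on the bench beyond the collar. Origin: centre of its underside.
- turntable: The carousel's plywood disc, 210 mm in diameter and 12 mm thick, which turns freely. Origin: on the axis at its underside, 14 mm above the bench.
Mind the look-alikes: they are no part of the job. There is more than one size of the collar; the job needs the smaller.

How it is judged:
By the outcome, as a careful person would: the job done as asked, in the order asked, and still so for the second after the job is handed in, with the robot touching nothing.
It also fails if it takes over 72 s, if anything falls off the work surface, if the arm or the gripper's body presses on something with over 40 N, if the wrist force passes 120 N, or if a joint passes its speed limit or range.

ROBOT

A 7-joint arm with a two-finger parallel gripper is mounted at the origin on the work surface. World frame = base frame: x ahead of the robot, y to its left, z up, the work surface at z = 0. Lengths are in m, angles in rad, forces in N, time in s.
With the tool pointing down it reaches from about 0.4 to 0.875 m from the base axis. Payload 19.3 kg.
Tool frame: the origin (TCP) lies between the finger pads, 19 mm behind the fingertips; this is the grasp point; z points along the fingers, y is the line along which they close (so a half turn about z gives the same grasp; the last joint's range is limited). The gripper opens to 85 mm and grips with 20 to 120 N. Pads are 22 mm wide; open, the fingers measure 114 mm over their backs; the gripper's body (76 mm by 85 mm) begins 54 mm behind the grasp point. The pads swing forward as they close: fully open they stand 13 mm farther back than shut.
Start: joints at [-1.298, 0.521, -0.036, 1.599, 0.021, 1.021, -0.113], TCP at [0.21, 0.589, 0.25] pointing down, gripper open.
Joint ranges: [-2.91, 2.91], [-0.3, 2.13], [-1.5, 1.42], [0.17, 2.43], [-1.26, 4.41], [0.16, 1.93], [-2.52, 2.52]. Speed limits (rad/s): [1.89, 1.89, 2.39, 2.39, 3.01, 3.01, 3.01].

INTERFACE

Orientations are given as [roll, pitch, yaw] about the fixed x, y, z axes, in that order (R = Rz(yaw) Ry(pitch) Rx(roll)).
In Python, from workcell import bot, grab_frame, regions_of gives the robot as it stands. The module is installed in compiled form; this text tells all that it offers.
- The arm moves only by the tool play_rows, never from a script. Its argument "plan" is a list of rows, each a list of 3 entries, a list of its own where there are three numbers: the shift along the tool's x, y, z in units of 2.5 cm (1.0 is 2.5 cm), then the turn, a rotation vector about the tool's x, y, z in units of 0.15 rad (1.0 is 0.15 rad), then the closure, from -1 (fully open) to 1 (shut). In form: [[[tx, ty, tz], [rx, ry, rz], jaw], ...]. A call has 1 to 20 rows; each row shifts and turns the commanded pose from where the row before left it, along the tool's axes as they then stand; what a row does not reach is not made up. A row lasts 1/8 s, in which the tool goes at most 62.5 mm and 10.7 degrees, less where a joint would pass 70% of its speed; a pose out of reach is approached as far as the arm can. A call with a number of a shift or a turn outside -1 to 1 is refused whole. A call with a gripper value outside its range is refused whole. The fingers move at their own pace and stop on an object; "newtons" is the grip in N (left out, the last holds). Time passes only in rows, so rows that do not move let the fingers close. It gives the time, the measured TCP pose, the force, the opening and the grip force at its end, in the units of the state.
- bot.observe(): the state, without advancing time (a new reading comes with each control period).
- grab_frame(name): name is "side" or "top"; returns a dict with "pixels" (420x560x3 uint8, red, green, blue), "depth" (420x560 float32, m along the optical axis (not along the pixel's ray), 0 where there is no reading), "camera_matrix" (3x3 intrinsics, pixels), "distortion" ([k1, k2, p1, p2, k3] as OpenCV has them; the pictures are not rectified), "R" (3x3) and "t" (3): a world point X has camera coordinates R X + t. Camera axes: x right, y down, z forward; pixel columns grow to the right and rows downward; lengths in m; the calibration is good to about 2 mm. A picture is of the moment at which its call begins.
- bot.job_done(): hands the job in; it is judged then, once.
Trained networks look in the newest picture that a camera, given by its name, has taken for a name from the list of things; names that differ only in an ending like _2 or _b are one class to them, and where a whole thing is asked for, a point or a joint stands for the part that bears it (a point fixed in the world has none). Each returns a list of dicts, best first, with "p" (0 to 1); they miss things now and then, are a little off and sometimes report something else, mostly with a low value. They report only what shows in the picture. A call takes as long as a camera call. They do not tell look-alikes from the thing itself.
- regions_of(thing, camera): "mask" (420x560 bool, what is visible of it) and "box" ([left, top, right, bottom] in pixels, round what is visible of it).
The state is a dict: "clock": time; "qpos": joint angles; "qd": joint speeds; "joint_efforts": joint torques, N m; "position": TCP position; "tool_rot": TCP orientation; "force": force on the tool from outside, world axes, zero at the start; "moment": the same for the moment, N m; "grip_width": finger opening in m; "finger_force": force on a finger pad.
Only numpy, scipy, OpenCV 4.12 (cv2) and the standard library are available. Lean on these libraries where they do the work, as an engineer would, in place of code of your own. Each camera call takes 0.05 s, during which the arm holds its last target. There are 200 camera calls.

## Working session

There is one attempt and no reset: what is moved stays moved. The work goes in short steps, Python scripts to look and compute and a tool call to move; the robot and the scene stay as the last step left them, time stands still between calls to the robot, and variables do not carry over. Pictures are saved under pics/ and viewed, at most 10 in all, crops included, and the job is handed in when it is done.

Besides the shell and the picture viewer there is one more tool, called after "Request:" as name(argument=value, ...), one argument or row to a line, values as JSON. play_rows: Moves the arm, as the interface text tells. Its arguments: {"type":"object","properties":{"plan":{"type":"array"},"newtons":{"type":"number"}},"required":["plan"]}

```bash
mkdir -p pics
cat > h.py <<'E'
import numpy as np, cv2
from workcell import bot, grab_frame, regions_of
def cloud(f):
    d=f["depth"]; h,w=d.shape
    u,v=np.meshgrid(np.arange(w),np.arange(h))
    p=cv2.undistortPoints(np.stack([u,v],-1).reshape(-1,1,2).astype(np.float64),f["camera_matrix"],np.array(f["distortion"])).reshape(h,w,2)
    c=np.dstack([p[...,0]*d,p[...,1]*d,d])
    X=(c-np.array(f["t"]))@np.array(f["R"])
    X[d<=0]=np.nan
    return X
def circ(P):
    A=np.c_[2*P[:,0],2*P[:,1],np.ones(len(P))]; s=np.linalg.lstsq(A,(P[:,:2]**2).sum(1),rcond=None)[0]
    return s[0],s[1],np.sqrt(s[2]+s[0]**2+s[1]**2)
E
python3 - <<'E'
from h import *
o=bot.observe(); print({k:np.round(o[k],3) for k in("clock","position","tool_rot","force","grip_width")})
F={}
for c in("side","top"):
    f=grab_frame(c);X=cloud(f); cv2.imwrite(f"pics/{c}0.png",f["pixels"][...,::-1])
    print(c,"cam at",np.round(-np.array(f["R"]).T@f["t"],3))
    for n in("sander","carousel","red_bobbin","blue_bobbin","grey_bobbin","collar","sanding_block"):
        for r in regions_of(n,c)[:4]:
            P=X[r["mask"]];P=P[~np.isnan(P[:,0])]
            if len(P)<5: print(n,r["p"],r["box"]);continue
            zt=np.percentile(P[:,2],98);T=P[P[:,2]>zt-.004]
            print(n,round(r["p"],2),np.round(r["box"]),"ztop",zt.round(4),"topmid",((np.percentile(T,1,0)+np.percentile(T,99,0))/2).round(4)[:2],"ext",(np.percentile(T,99,0)-np.percentile(T,1,0)).round(3)[:2],len(T))
E
```

```text
{'clock': np.float64(0.0), 'position': array([0.21 , 0.588, 0.249]), 'tool_rot': array([-3.14 ,  0.   ,  2.799]), 'force': array([0.447, 0.255, 0.528]), 'grip_width': np.float64(0.085)}
side cam at [ 0.564 -0.993  0.665]
sander 0.76 [213. 265. 343. 374.] ztop 0.0998 topmid [ 0.563  -0.2728] ext [0.015 0.01 ] 211
carousel 0.93 [224. 172. 306. 210.] ztop 0.0281 topmid [0.5519 0.2455] ext [0.197 0.183] 1039
red_bobbin 0.82 [279. 145. 291. 181.] ztop 0.116 topmid [0.6099 0.2852] ext [0.035 0.039] 67
red_bobbin 0.37 [207. 259. 341. 378.] ztop 0.1001 topmid [ 0.563  -0.2729] ext [0.015 0.01 ] 211
blue_bobbin 0.66 [255. 163. 270. 205.] ztop 0.1167 topmid [0.5436 0.1824] ext [0.04  0.043] 93
blue_bobbin 0.62 [234. 146. 251. 185.] ztop 0.1167 topmid [0.4901 0.2875] ext [0.037 0.041] 72
collar 0.67 [233. 233. 254. 258.] ztop 0.0346 topmid [ 0.5074 -0.0183] ext [0.028 0.032] 69
collar 0.66 [183. 238. 209. 272.] ztop 0.0499 topmid [ 0.3998 -0.0688] ext [0.042 0.044] 128
sanding_block 0.75 [352. 228. 383. 275.] ztop 0.0373 topmid [ 0.7752 -0.0478] ext [0.079 0.108] 645
sanding_block 0.49 [253. 16
[... 340 characters left out ...]
[0.5546 0.2591] ext [0.196 0.195] 2670
red_bobbin 0.84 [150. 185. 182. 217.] ztop 0.1195 topmid [0.6138 0.2911] ext [0.039 0.04 ] 237
blue_bobbin 0.73 [198. 219. 233. 248.] ztop 0.1196 topmid [0.5466 0.1894] ext [0.041 0.04 ] 252
grey_bobbin 0.8 [144. 249. 177. 274.] ztop 0.1191 topmid [0.4939 0.294 ] ext [0.039 0.04 ] 246
collar 0.85 [325. 294. 355. 324.] ztop 0.0521 topmid [ 0.4029 -0.0638] ext [0.041 0.041] 190
collar 0.63 [307. 244. 328. 266.] ztop 0.0373 topmid [ 0.5109 -0.0146] ext [0.028 0.029] 86
collar 0.34 [201. 220. 227. 249.] ztop 0.1196 topmid [0.5467 0.1894] ext [0.042 0.04 ] 256
sanding_block 0.55 [304. 108. 357. 157.] ztop 0.0402 topmid [ 0.7777 -0.0421] ext [0.078 0.106] 828
```

View pictures.

```bash
python3 -c "
import cv2,numpy as np
t=cv2.imread('pics/top0.png');s=cv2.imread('pics/side0.png')
a=cv2.resize(t[90:350,120:510],None,fx=2,fy=2,interpolation=cv2.INTER_CUBIC);cv2.imwrite('pics/top0c.png',a)
a=cv2.resize(s[120:390,160:420],None,fx=2.2,fy=2.2,interpolation=cv2.INTER_CUBIC);cv2.imwrite('pics/side0c.png',a)"
```

```text
(no output)
```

View pics/top0c.png

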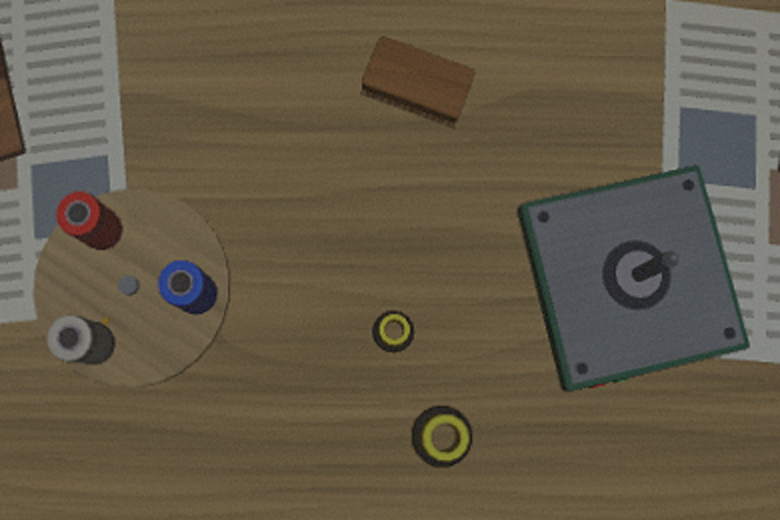

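View pics/side0c.png

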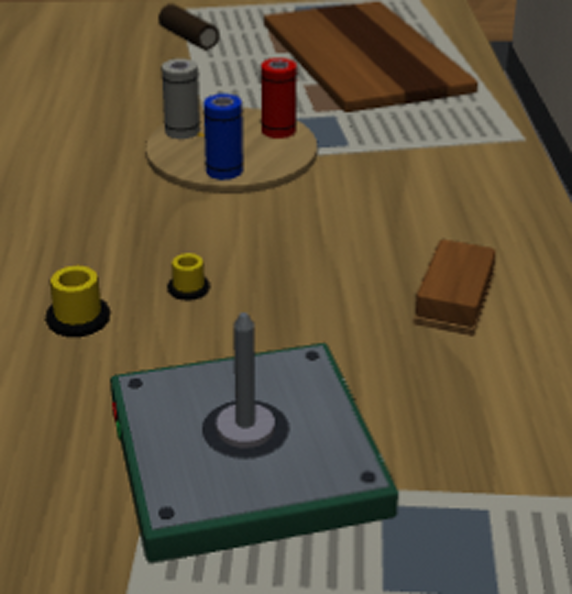

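The top crop shows the small collar at full-picture pixel (316,255) and the large look-alike at (340,308). The small one measures about 35 mm tall with a 29 mm hub, so it fits the text (34 mm tall, 32 mm hub). The other is about 50 mm tall. There is one red bobbin, at (159,197). The spindle's tip is at (455,219). Next I'll triangulate them from both views.

```bash
cat >> h.py <<'E'
from scipy.optimize import least_squares
def cyl(c,r,h,n=40):
    a=np.linspace(0,2*np.pi,n,endpoint=False); R=[r,r] if np.isscalar(r) else r
    return np.vstack([np.c_[c[0]+R[k]*np.cos(a),c[1]+R[k]*np.sin(a),np.full(n,c[2]+h*k)] for k in(0,1)])
def hullc(f,P):
    p=cv2.projectPoints(P,cv2.Rodrigues(np.array(f["R"]))[0],np.array(f["t"],float),f["camera_matrix"],np.array(f["distortion"]))[0]
    m=cv2.moments(cv2.convexHull(p.astype(np.float32))); return np.array([m["m10"]/m["m00"],m["m01"]/m["m00"]]),m["m00"]
def maskc(m):
    n,l,s,_=cv2.connectedComponentsWithStats(m.astype(np.uint8)); k=1+np.argmax(s[1:,4])
    c=cv2.findContours((l==k).astype(np.uint8),0,2)[0][0]
    h=np.zeros(m.shape,np.uint8); cv2.fillPoly(h,[cv2.convexHull(c)],1); v,u=np.nonzero(h); return np.array([u.mean(),v.mean()]),len(u)
def solve(fs,ms,r,h,x0,z=None):
    cs=[maskc(m) for m in ms]
    mk=(lambda x:x) if z is None else (lambda x:np.r_[x,z])
    s=least_squares(lambda x:np.concatenate([hullc(f,cyl(mk(x),r,h))[0]-c[0] for f,c in zip(fs,cs)]),x0 if z is None else x0[:2],x_scale=.01,diff_step=1e-4)
    return mk(s.x).round(4),s.fun.round(2),[(c[1],round(hullc(f,cyl(mk(s.x),r,h))[1])) for f,c in zip(fs,cs)]
def hsv(f): return cv2.cvtColor(f["pixels"],cv2.COLOR_RGB2HSV).astype(int)
def near(X,x,y,d,z0,z1): return (abs(X[...,0]-x)<d)&(abs(X[...,1]-y)<d)&(X[...,2]>z0)&(X[...,2]<z1)
def red(f,X,x,y,d=.05):
    H=hsv(f); return ((H[...,0]<8)|(H[...,0]>172))&(H[...,1]>150)&(H[...,2]>35)&near(X,x,y,d,-.1,1)
def yel(f,X,x,y,d=.035):
    H=hsv(f); return (abs(H[...,0]-29)<8)&(H[...,1]>150)&(H[...,2]>60)&near(X,x,y,d,-.1,1)
def report(nm,fs,ms,r,h,x0,z):
    print(nm,"joint",*solve(fs,ms,r,h,x0)); 
    for f,m,c in zip(fs,ms,("side","top")): print("   ",c,*solve([f],[m],r,h,x0,z))
E
python3 - <<'E'
from h import *
fs=[grab_frame(c) for c in("side","top")];Xs=[cloud(f) for f in fs]
report("red",fs,[red(f,X,.612,.288) for f,X in zip(fs,Xs)],.022,.09,[.612,.288,.026],.026)
report("hub",fs,[yel(f,X,.509,-.016) for f,X in zip(fs,Xs)],.016,.028,[.509,-.016,.006],.006)
ms=[near(X,.565,-.27,.03,.06,.2) for X in Xs]
for m,X in zip(ms,Xs):
    P=X[m]; print("spindle",len(P),P.min(0).round(4),P.max(0).round(4))
    for z in(.07,.09,.11,.13):
        Q=P[abs(P[:,2]-z)<.01]; print("  z",z,len(Q),np.median(Q,0).round(4) if len(Q) else "")
# flange ring/top face heights
for X in Xs:
    m=near(X,.565,-.27,.03,.033,.046);P=X[m];print("flange",len(P),np.median(P[:,2]).round(4),((np.percentile(P,2,0)+np.percentile(P,98,0))/2).round(4))
E
```

```text
red joint [0.6182 0.3051 0.0197] [ 2.72 -0.67  0.14  2.08] [(543, 569), (374, 688)]
    side [0.6101 0.2873 0.026 ] [-0. -0.] [(543, 585)]
    top [0.6211 0.3036 0.026 ] [-0.  0.] [(374, 699)]
hub joint [ 0.5092 -0.0147  0.0046] [ 1.1  -0.15  0.1   1.  ] [(234, 237), (195, 208)]
    side [ 0.5069 -0.0173  0.006 ] [0. 0.] [(234, 238)]
    top [ 0.5112 -0.0144  0.006 ] [-0.  0.] [(195, 209)]
spindle 367 [ 0.5551 -0.2791  0.0604] [ 0.5707 -0.2651  0.146 ]
  z 0.07 75 [ 0.563  -0.2741  0.0699]
  z 0.09 86 [ 0.5631 -0.2744  0.0896]
  z 0.11 81 [ 0.5635 -0.2745  0.1106]
  z 0.13 95 [ 0.5636 -0.2737  0.1307]
spindle 170 [ 0.558  -0.2699  0.0643] [ 0.574  -0.2559  0.1482]
  z 0.07 24 [ 0.563  -0.2579  0.0709]
  z 0.09 31 [ 0.5632 -0.2583  0.0895]
  z 0.11 31 [ 0.5624 -0.2585  0.1101]
  z 0.13 52 [ 0.564  -0.2595  0.134 ]
flange 349 0.0369 [ 0.5627 -0.271   0.0388]
flange 406 0.038 [ 0.5642 -0.2679  0.0377]
```

Request:
play_rows(
  plan=[
    [[0, 0, 0], [0, 0, 0.91], -1],
    [[0, 0, 0], [0, 0, 0.91], -1],
    [[0, 0, 0], [0, 0, 0.91], -1],
    [[0, 0, 0], [0, 0, 0.91], -1],
    [[0, 0, 0], [0, 0, 0.91], -1],
    [[0, 0, 0], [0, 0, 0.91], -1],
    [[0, 0, 0], [0, 0, 0.91], -1],
    [[0, 0, 0], [0, 0, 0.91], -1],
    [[0, 0, 0], [0, 0, 0.91], -1],
    [[0, 0, 0], [0, 0, 0], -1],
  ],
  newtons=25,
)

```text
clock: 2.15
position: [0.2099, 0.5887, 0.2499]
tool_rot: [3.141, 0.0, 1.571]
force: [-0.4, 0.1, 0.5]
grip_width: 0.0852
finger_force: 0.0
```

Request:
play_rows(
  plan=[
    [[-0.4, 0.5, 0], [0, 0, 0], -1],
    [[-0.6, 0.8, 0], [0, 0, 0], -1],
    [[-0.6, 0.8, 0], [0, 0, 0], -1],
    [[-0.6, 0.8, 0], [0, 0, 0], -1],
    [[-0.6, 0.8, 0], [0, 0, 0], -1],
    [[-0.6, 0.8, 0], [0, 0, 0], -1],
    [[-0.6, 0.8, 0], [0, 0, 0], -1],
    [[-0.6, 0.8, 0], [0, 0, 0], -1],
    [[-0.6, 0.8, 0], [0, 0, 0], -1],
    [[-0.6, 0.8, 0], [0, 0, 0], -1],
    [[-0.6, 0.8, 0], [0, 0, 0], -1],
    [[-0.6, 0.8, 0], [0, 0, 0], -1],
    [[-0.6, 0.8, 0], [0, 0, 0], -1],
    [[-0.6, 0.8, 0], [0, 0, 0], -1],
    [[-0.6, 0.8, 0], [0, 0, 0], -1],
    [[-0.6, 0.8, 0], [0, 0, 0], -1],
    [[-0.6, 0.8, 0], [0, 0, 0], -1],
    [[-0.6, 0.8, 0], [0, 0, 0], -1],
    [[-0.6, 0.8, 0], [0, 0, 0], -1],
    [[0, 0, 0], [0, 0, 0], -1],
  ],
)

```text
clock: 4.65
position: [0.5841, 0.3053, 0.25]
tool_rot: [3.141, 0.001, 1.569]
force: [-0.2, -0.6, -0.5]
grip_width: 0.0854
finger_force: 0.0
```

Request:
play_rows(
  plan=[
    [[-0.35, 0.56, 0], [0, 0, 0], -1],
    [[-0.3, 0.56, 0], [0, 0, 0], -1],
    [[0, 0, 0], [0, 0, 0], -1],
    [[0, 0, 0.6], [0, 0, 0], -1],
    [[0, 0, 0.8], [0, 0, 0], -1],
    [[0, 0, 0.8], [0, 0, 0], -1],
    [[0, 0, 0.8], [0, 0, 0], -1],
    [[0, 0, 0.8], [0, 0, 0], -1],
    [[0, 0, 0.8], [0, 0, 0], -1],
    [[0, 0, 0.6], [0, 0, 0], -1],
    [[0, 0, 0.4], [0, 0, 0], -1],
    [[0, 0, 0.28], [0, 0, 0], -1],
    [[0, 0, 0], [0, 0, 0], -1],
    [[0, 0, 0], [0, 0, 0], -1],
  ],
)

```text
clock: 6.4
position: [0.6107, 0.2922, 0.1035]
tool_rot: [3.141, -0.0, 1.57]
force: [0.0, 0.3, 0.2]
grip_width: 0.0857
finger_force: 0.0
```

Run:
```python
from h import *
o=bot.observe();print(np.round(o["position"],4),np.round(o["force"],2))
f=grab_frame("side");cv2.imwrite("pics/a.png",cv2.resize(f["pixels"][110:230,190:350,::-1],None,fx=4,fy=4,interpolation=2))
```

```text
[0.6107 0.2922 0.1035] [0.02 0.34 0.18]
```

View pics/a.png

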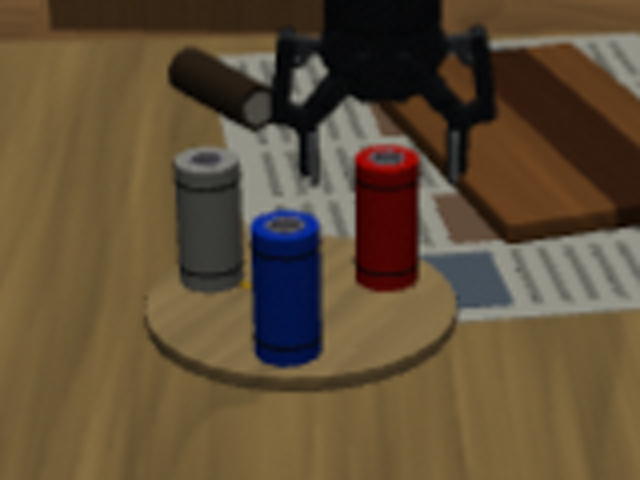

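The picture shows the open fingers either side of the red drum (387,215 in the crop), clear of grey and blue. Closing in steps.

Request:
play_rows(
  plan=[
    [[0, 0, 0], [0, 0, 0], -0.7],
    [[0, 0, 0], [0, 0, 0], -0.5],
    [[0, 0, 0], [0, 0, 0], -0.4],
    [[0, 0, 0], [0, 0, 0], -0.3],
    [[0, 0, 0], [0, 0, 0], -0.25],
    [[0, 0, 0], [0, 0, 0], -0.2],
    [[0, 0, 0], [0, 0, 0], -0.15],
    [[0, 0, 0], [0, 0, 0], -0.1],
    [[0, 0, 0], [0, 0, 0], -0.05],
    [[0, 0, 0], [0, 0, 0], 0],
    [[0, 0, 0], [0, 0, 0], 0.1],
    [[0, 0, 0], [0, 0, 0], 0.3],
    [[0, 0, 0], [0, 0, 0], 1],
    [[0, 0, 0], [0, 0, 0], 1],
    [[0, 0, 0], [0, 0, 0], 1],
  ],
  newtons=30,
)

```text
clock: 8.32
position: [0.6105, 0.2922, 0.1031]
tool_rot: [3.141, -0.0, 1.57]
force: [0.8, 0.5, 4.0]
grip_width: 0.0425
finger_force: 30.5
```

Request:
play_rows(
  plan=[
    [[0, 0, -0.1], [0, 0, 0], 1],
    [[0, 0, -0.3], [0, 0, 0], 1],
    [[0, 0, -0.5], [0, 0, 0], 1],
    [[0, 0, -0.7], [0, 0, 0], 1],
    [[0, 0, -0.7], [0, 0, 0], 1],
    [[0, 0, -0.7], [0, 0, 0], 1],
    [[0, 0, -0.7], [0, 0, 0], 1],
    [[0, 0, -0.7], [0, 0, 0], 1],
    [[0, 0, -0.7], [0, 0, 0], 1],
    [[0, 0, -0.6], [0, 0, 0], 1],
    [[0, 0, -0.3], [0, 0, 0], 1],
    [[0, 0, 0], [0, 0, 0], 1],
    [[0, 0, 0], [0, 0, 0], 1],
  ],
)

```text
clock: 9.95
position: [0.6102, 0.2921, 0.2523]
tool_rot: [-3.141, 0.0, 1.57]
force: [-0.2, 0.3, -2.5]
grip_width: 0.0425
finger_force: 30.7
```

Run:
```python
from h import *
o=bot.observe();print(np.round(o["position"],4),np.round(o["force"],2),o["grip_width"],o["finger_force"])
f=grab_frame("side");X=cloud(f);z=o["position"][2]-.0775
m=red(f,X,.611,.29);print(m.sum(),solve([f],[m],.022,.09,[.611,.29,z],z))
```

```text
[0.6102 0.2921 0.2523] [-0.18  0.25 -2.48] 0.042453556525205556 30.728448295849375
561 (array([0.607 , 0.2904, 0.1748]), array([-0., -0.]), [(628, 654)])
```

Request:
play_rows(
  plan=[
    [[-0.3, 0, 0], [0, 0, 0], 1],
    [[-0.6, 0, 0], [0, 0, 0], 1],
    [[-0.8, -0.1, 0], [0, 0, 0], 1],
    [[-0.8, -0.1, 0], [0, 0, 0], 1],
    [[-0.8, -0.1, 0], [0, 0, 0], 1],
    [[-0.8, -0.1, 0], [0, 0, 0], 1],
    [[-0.8, -0.1, 0], [0, 0, 0], 1],
    [[-0.8, -0.1, 0], [0, 0, 0], 1],
    [[-0.8, -0.1, 0], [0, 0, 0], 1],
    [[-0.8, -0.1, 0], [0, 0, 0], 1],
    [[-0.8, -0.1, 0], [0, 0, 0], 1],
    [[-0.8, -0.1, 0], [0, 0, 0], 1],
    [[-0.8, -0.1, 0], [0, 0, 0], 1],
    [[-0.8, -0.1, 0], [0, 0, 0], 1],
    [[-0.8, -0.1, 0], [0, 0, 0], 1],
    [[-0.8, -0.1, 0], [0, 0, 0], 1],
    [[-0.8, -0.1, 0], [0, 0, 0], 1],
    [[-0.8, -0.1, 0], [0, 0, 0], 1],
    [[-0.8, -0.1, 0], [0, 0, 0], 1],
    [[-0.5, 0, 0], [0, 0, 0], 1],
  ],
)

```text
clock: 12.5
position: [0.5675, -0.0844, 0.2531]
tool_rot: [3.142, 0.0, 1.569]
force: [0.8, -0.4, -2.2]
grip_width: 0.0423
finger_force: 30.7
```

Request:
play_rows(
  plan=[
    [[-0.8, 0, 0], [0, 0, 0], 1],
    [[-0.8, 0, 0], [0, 0, 0], 1],
    [[-0.8, 0, 0], [0, 0, 0], 1],
    [[-0.8, 0, 0], [0, 0, 0], 1],
    [[-0.8, 0, 0], [0, 0, 0], 1],
    [[-0.8, 0, 0], [0, 0, 0], 1],
    [[-0.8, 0, 0], [0, 0, 0], 1],
    [[-0.6, 0, 0], [0, 0, 0], 1],
    [[-0.3, 0, 0], [0, 0, 0], 1],
    [[0, 0, 0], [0, 0, 0], 1],
    [[0, 0, 0], [0, 0, 0], 1],
  ],
)

```text
clock: 13.88
position: [0.5678, -0.2446, 0.253]
tool_rot: [3.142, -0.0, 1.571]
force: [0.1, 0.8, -2.6]
grip_width: 0.0425
finger_force: 30.7
```

Run:
```python
from h import *
o=bot.observe();p=o["position"];print(np.round(p,4),np.round(o["tool_rot"],4),np.round(o["force"],2),o["grip_width"])
f=grab_frame("side");X=cloud(f);z=p[2]-.0775
cv2.imwrite("pics/b.png",cv2.resize(f["pixels"][150:350,180:380,::-1],None,fx=3,fy=3,interpolation=2))
m=red(f,X,p[0],p[1]);print(m.sum(),solve([f],[m],.022,.09,[p[0],p[1],z],z))
v,u=np.nonzero(m);print("redbox",u.min(),u.max(),v.min(),v.max())
m=near(X,.565,-.27,.03,.05,z-.005);v,u=np.nonzero(m);print("spindle box",u.min(),u.max(),v.min(),v.max())
# visible-surface silhouette fit of spindle cylinder part 0.06..0.125 
for nm,mm,r,a,b,x0 in(("spindle",m&(X[...,2]>.06)&(X[...,2]<.125),.008,.06,.125,(.565,-.267)),):
    c=[(u[v==k].mean(),k) for k in range(v.min(),v.max()+1)];print([ (round(x,1),k) for x,k in c][::4])
P=X[m];print(np.median(P,0).round(4))
ft=grab_frame("top");Xt=cloud(ft);mt=red(ft,Xt,p[0],p[1],.06);v,u=np.nonzero(mt);print("top red",mt.sum(),u.min(),u.max(),v.min(),v.max())
# depth consistent: surface points red vs spindle in side
Q=X[red(f,X,p[0],p[1])];Q=Q[(Q[:,2]<z+.05)];print("red surf",np.median(Q,0).round(4),np.percentile(Q[:,1],10).round(4)," spindle surf10",np.percentile(P[:,1],10).round(4))
```

```text
[ 0.5678 -0.2446  0.253 ] [ 3.1416e+00 -4.0000e-04  1.5710e+00] [ 0.14  0.8  -2.56] 0.0425245900987783
1260 (array([ 0.5652, -0.2445,  0.1755]), array([-0., -0.]), [(1473, 1504)])
redbox 257 284 189 247
spindle box 266 275 262 309
[(np.float64(270.5), 262), (np.float64(270.5), 266), (np.float64(270.5), 270), (np.float64(271.0), 274), (np.float64(271.0), 278), (np.float64(271.0), 282), (np.float64(271.0), 286), (np.float64(271.0), 290), (np.float64(271.0), 294), (np.float64(271.0), 298), (np.float64(271.0), 302), (np.float64(271.0), 306)]
[ 0.5632 -0.2742  0.101 ]
top red 381 439 469 191 225
red surf [ 0.5649 -0.2645  0.2025] -0.2673  spindle surf10 -0.2764
```

View pics/b.png

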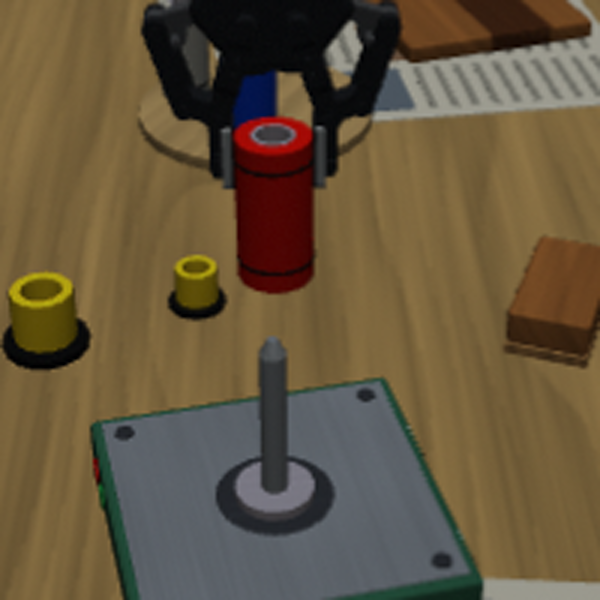

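The picture shows the red drum held upright at crop (275,205), with its underside at about (275,285). The spindle's tip is at (272,340), straight below in the picture and a little nearer the camera. I'll shift about −22 mm in y and −2 mm in x, then measure again.

Request:
play_rows(
  plan=[
    [[-0.3, -0.04, 0.1], [0, 0, 0], 1],
    [[-0.3, -0.04, 0.2], [0, 0, 0], 1],
    [[-0.29, 0, 0.2], [0, 0, 0], 1],
    [[0, 0, 0], [0, 0, 0], 1],
    [[0, 0, 0], [0, 0, 0], 1],
  ],
)

```text
clock: 14.6
position: [0.5657, -0.2675, 0.2404]
tool_rot: [-3.141, -0.0, 1.57]
force: [0.0, -0.5, -1.4]
grip_width: 0.0421
finger_force: 30.7
```

```bash
cat > m.py <<'E'
from h import *
o=bot.observe();p=o["position"];print(np.round(p,4),np.round(o["force"],2))
f=grab_frame("side");X=cloud(f);z=p[2]-.0775
# axis from surface points: fixed radius circle fit
def axis(P,r,c0):
    s=least_squares(lambda c:np.hypot(P[:,0]-c[0],P[:,1]-c[1])-r,c0,loss="soft_l1",f_scale=.001);return s.x.round(4)
er=lambda m:cv2.erode(m.astype(np.uint8),np.ones((1,3)))>0
mr=red(f,X,p[0],p[1]); Q=X[mr&(X[...,2]<z+.055)&(X[...,2]>z+.01)]
S=X[near(X,.565,-.27,.025,.048,min(.13,z-.008))]
a,b=axis(Q,.022,p[:2]),axis(S,.008,[.565,-.267]);print("side red",a,"silh",solve([f],[mr],.022,.09,[p[0],p[1],z],z)[0],"spindle",b,"diff",b-a)
for lo,hi in((.048,.08),(.08,.13)):
    T=S[(S[:,2]>lo)&(S[:,2]<hi)]
    if len(T)>10:print("  sp",lo,axis(T,.008,[.565,-.267]))
for lo,hi in((.01,.03),(.035,.055)):print("  red",lo,axis(Q[(Q[:,2]>z+lo)&(Q[:,2]<z+hi)],.022,p[:2]))
E
python3 m.py
```

```text
[ 0.5657 -0.2675  0.2404] [ 0.02 -0.47 -1.44]
side red [ 0.5639 -0.2679] silh [ 0.5632 -0.2678  0.1629] spindle [ 0.5631 -0.2678] diff [-0.0008  0.0001]
  sp 0.048 [ 0.5631 -0.2678]
  sp 0.08 [ 0.5631 -0.2678]
  red 0.01 [ 0.5638 -0.2678]
  red 0.035 [ 0.5639 -0.268 ]
```

Request:
play_rows(
  plan=[
    [[0, -0.02, 0.15], [0, 0, 0], 1],
    [[0, 0, 0.2], [0, 0, 0], 1],
    [[0, 0, 0.2], [0, 0, 0], 1],
    [[0, 0, 0.2], [0, 0, 0], 1],
    [[0, 0, 0.2], [0, 0, 0], 1],
    [[0, 0, 0.2], [0, 0, 0], 1],
    [[0, 0, 0.2], [0, 0, 0], 1],
    [[0, 0, 0.2], [0, 0, 0], 1],
    [[0, 0, 0], [0, 0, 0], 1],
    [[0, 0, 0], [0, 0, 0], 1],
  ],
)

```text
clock: 15.9
position: [0.5652, -0.2676, 0.2019]
tool_rot: [3.141, 0.0, 1.57]
force: [-0.1, -0.5, -3.1]
grip_width: 0.0428
finger_force: 30.7
```

```bash
python3 m.py; python3 -c "
from h import *
f=grab_frame('side');cv2.imwrite('pics/c.png',cv2.resize(f['pixels'][180:350,190:360,::-1],None,fx=3,fy=3,interpolation=2))"
```

```text
[ 0.5652 -0.2676  0.2019] [-0.08 -0.53 -3.05]
side red [ 0.5633 -0.2682] silh [ 0.5621 -0.2683  0.1244] spindle [ 0.5629 -0.2678] diff [-0.0004  0.0004]
  sp 0.048 [ 0.563  -0.2679]
  sp 0.08 [ 0.5628 -0.2678]
  red 0.01 [ 0.5634 -0.2682]
  red 0.035 [ 0.5632 -0.2681]
```

View pics/c.png

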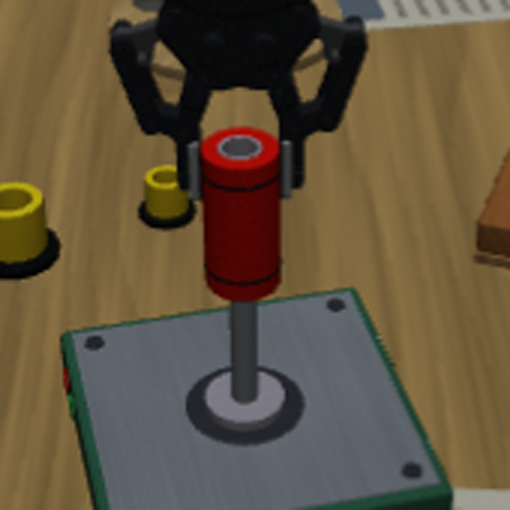

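The picture shows the spindle inside the bore, with the drum's lower end at crop (243,295) over the flange at (244,400). There is no side load, so I'll lower on.

Request:
play_rows(
  plan=[
    [[0.015, 0, 0.2], [0, 0, 0], 1],
    [[0, 0, 0.25], [0, 0, 0], 1],
    [[0, 0, 0.25], [0, 0, 0], 1],
    [[0, 0, 0.25], [0, 0, 0], 1],
    [[0, 0, 0.25], [0, 0, 0], 1],
    [[0, 0, 0.25], [0, 0, 0], 1],
    [[0, 0, 0.25], [0, 0, 0], 1],
    [[0, 0, 0.25], [0, 0, 0], 1],
    [[0, 0, 0.25], [0, 0, 0], 1],
    [[0, 0, 0.25], [0, 0, 0], 1],
    [[0, 0, 0.25], [0, 0, 0], 1],
    [[0, 0, 0.25], [0, 0, 0], 1],
    [[0, 0, 0.25], [0, 0, 0], 1],
    [[0, 0, 0], [0, 0, 0], 1],
    [[0, 0, 0], [0, 0, 0], 1],
  ],
)

```text
clock: 17.88
position: [0.5652, -0.2673, 0.1219]
tool_rot: [3.141, 0.0, 1.57]
force: [-0.1, 0.5, -1.5]
grip_width: 0.0425
finger_force: 30.8
```

Request:
play_rows(
  plan=[
    [[0, 0, 0.06], [0, 0, 0], 1],
    [[0, 0, 0.06], [0, 0, 0], 1],
    [[0, 0, 0], [0, 0, 0], 1],
  ],
)

```text
clock: 18.25
position: [0.5651, -0.2672, 0.1186]
tool_rot: [-3.141, -0.0, 1.57]
force: [-0.3, 0.4, -2.4]
grip_width: 0.0425
finger_force: 30.8
```

Request:
play_rows(
  plan=[
    [[0, 0, 0.04], [0, 0, 0], 1],
    [[0, 0, 0.04], [0, 0, 0], 1],
    [[0, 0, 0.03], [0, 0, 0], 1],
    [[0, 0, 0], [0, 0, 0], 1],
    [[0, 0, 0], [0, 0, 0], 1],
  ],
)

```text
clock: 18.88
position: [0.5651, -0.2672, 0.116]
tool_rot: [-3.142, 0.0, 1.57]
force: [0.3, -0.0, -2.6]
grip_width: 0.0425
finger_force: 30.8
```

Request:
play_rows(
  plan=[
    [[0, 0, 0.02], [0, 0, 0], 1],
    [[0, 0, 0.02], [0, 0, 0], 1],
    [[0, 0, 0], [0, 0, 0], 1],
    [[0, 0, 0], [0, 0, 0], 1],
  ],
)

```text
clock: 19.38
position: [0.5652, -0.2672, 0.1151]
tool_rot: [3.141, 0.0, 1.57]
force: [-0.1, 0.4, 1.8]
grip_width: 0.0422
finger_force: 31.0
```

Request:
play_rows(
  plan=[
    [[0, 0, 0.015], [0, 0, 0], 1],
    [[0, 0, 0], [0, 0, 0], 1],
    [[0, 0, 0], [0, 0, 0], -0.1],
    [[0, 0, 0], [0, 0, 0], -0.2],
    [[0, 0, 0], [0, 0, 0], -0.4],
    [[0, 0, 0], [0, 0, 0], -0.7],
    [[0, 0, 0], [0, 0, 0], -1],
    [[0, 0, 0], [0, 0, 0], -1],
    [[0, 0, 0], [0, 0, 0], -1],
    [[0, 0, -0.3], [0, 0, 0], -1],
    [[0, 0, -0.6], [0, 0, 0], -1],
    [[0, 0, -0.8], [0, 0, 0], -1],
    [[0, 0, -0.8], [0, 0, 0], -1],
    [[0, 0, -0.8], [0, 0, 0], -1],
    [[0, 0, -0.8], [0, 0, 0], -1],
    [[0, 0, -0.5], [0, 0, 0], -1],
    [[0, 0, 0], [0, 0, 0], -1],
  ],
)

```text
clock: 21.5
position: [0.5654, -0.2674, 0.2307]
tool_rot: [3.14, 0.0, 1.57]
force: [0.5, -0.1, -0.9]
grip_width: 0.0856
finger_force: 0.0
```

Run:
```python
from h import *
o=bot.observe();print(np.round(o["position"],4),np.round(o["force"],2))
f=grab_frame("side");X=cloud(f);m=red(f,X,.564,-.268)
print(solve([f],[m],.022,.09,[.563,-.268,.038],.038))
P=X[m];print("top z",np.percentile(P[:,2],[90,97]).round(4),"bottom",np.percentile(P[:,2],2).round(4))
P=X[near(X,.564,-.268,.02,.133,.2)];print("tip",P[:,2].max())
m=yel(f,X,.509,-.016);print("hub side",solve([f],[m],.016,.028,[.509,-.016,.006],.006)[0])
cv2.imwrite('pics/d.png',cv2.resize(f['pixels'][180:350,190:360,::-1],None,fx=3,fy=3,interpolation=2))
```

```text
[ 0.5654 -0.2674  0.2307] [ 0.48 -0.1  -0.91]
(array([ 0.5632, -0.2685,  0.038 ]), array([-0., -0.]), [(1258, 1309)])
top z [0.127  0.1282] bottom 0.0417
tip 0.1468644128173073
hub side [ 0.5069 -0.0173  0.006 ]
```

View pics/d.png

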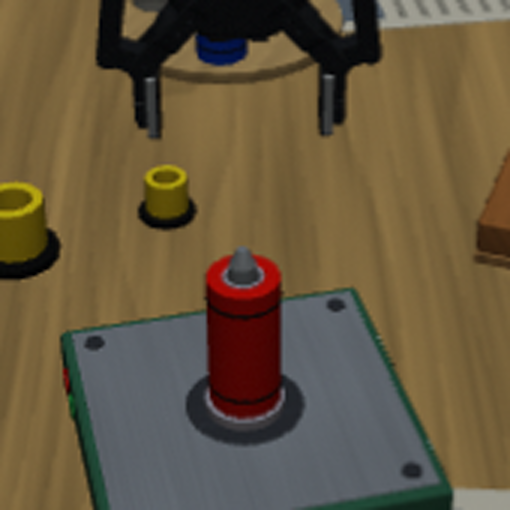

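The picture shows the red bobbin standing down on the flange (crop 245,405), with the spindle tip standing out of it. Its top measures 128 mm, as it should. Next is the collar.

Request:
play_rows(
  plan=[
    [[0.3, -0.06, 0], [0, 0, 0], -1],
    [[0.7, -0.16, 0], [0, 0, 0], -1],
    [[0.8, -0.18, 0], [0, 0, 0], -1],
    [[0.8, -0.18, 0], [0, 0, 0], -1],
    [[0.8, -0.18, 0], [0, 0, 0], -1],
    [[0.8, -0.18, 0], [0, 0, 0], -1],
    [[0.8, -0.18, 0], [0, 0, 0], -1],
    [[0.8, -0.18, 0], [0, 0, 0], -1],
    [[0.8, -0.18, 0], [0, 0, 0], -1],
    [[0.8, -0.18, 0], [0, 0, 0], -1],
    [[0.8, -0.18, 0], [0, 0, 0], -1],
    [[0.8, -0.18, 0], [0, 0, 0], -1],
    [[0.6, -0.18, 0], [0, 0, 0], -1],
    [[0.24, -0.06, 0], [0, 0, 0], -1],
    [[0, 0, 0], [0, 0, 0], -1],
  ],
)

```text
clock: 23.42
position: [0.5088, -0.0211, 0.2297]
tool_rot: [3.141, 0.0, 1.571]
force: [0.5, 0.2, -0.0]
grip_width: 0.0852
finger_force: 0.0
```

Run:
```python
from h import *
p=bot.observe()["position"];print(np.round(p,4),np.round((np.array([-.0165,.509,.029])-p[[1,0,2]])/.025*[1,1,-1],3))
```

```text
[ 0.5088 -0.0211  0.2297] [0.183 0.009 8.028]
```

Request:
play_rows(
  plan=[
    [[0.18, 0.01, 0.3], [0, 0, 0], -1],
    [[0, 0, 0.6], [0, 0, 0], -1],
    [[0, 0, 0.8], [0, 0, 0], -1],
    [[0, 0, 0.8], [0, 0, 0], -1],
    [[0, 0, 0.8], [0, 0, 0], -1],
    [[0, 0, 0.8], [0, 0, 0], -1],
    [[0, 0, 0.8], [0, 0, 0], -1],
    [[0, 0, 0.8], [0, 0, 0], -1],
    [[0, 0, 0.7], [0, 0, 0], -1],
    [[0, 0, 0.6], [0, 0, 0], -1],
    [[0, 0, 0.5], [0, 0, 0], -1],
    [[0, 0, 0.3], [0, 0, 0], -1],
    [[0, 0, 0], [0, 0, 0], -1],
    [[0, 0, 0], [0, 0, 0], -1],
  ],
)

```text
clock: 25.18
position: [0.5093, -0.0167, 0.035]
tool_rot: [3.141, 0.0, 1.57]
force: [0.4, 0.4, -0.5]
grip_width: 0.0853
finger_force: 0.0
```

Run:
```python
from h import *
o=bot.observe();print(np.round(o["position"],4),np.round(o["force"],2))
f=grab_frame("side");cv2.imwrite('pics/e.png',cv2.resize(f['pixels'][190:290,170:310,::-1],None,fx=4,fy=4,interpolation=2))
```

```text
[ 0.5093 -0.0167  0.035 ] [ 0.39  0.4  -0.51]
```

View pics/e.png

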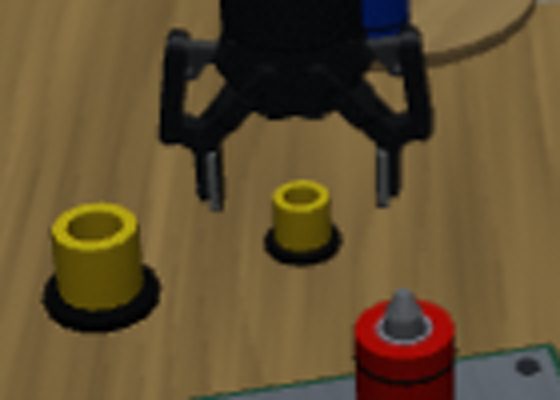

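The picture shows the open fingers either side of the small collar (crop 302,220), level with its axis. The large collar at (97,260) is clear. I'll go down 6 mm and close slowly.

Request:
play_rows(
  plan=[
    [[0, 0, 0.12], [0, 0, 0], -0.8],
    [[0, 0, 0.12], [0, 0, 0], -0.5],
    [[0, 0, 0], [0, 0, 0], -0.2],
    [[0, 0, 0], [0, 0, 0], 0],
    [[0, 0, 0], [0, 0, 0], 0.06],
    [[0, 0, 0], [0, 0, 0], 0.1],
    [[0, 0, 0], [0, 0, 0], 0.14],
    [[0, 0, 0], [0, 0, 0], 0.18],
    [[0, 0, 0], [0, 0, 0], 0.22],
    [[0, 0, 0], [0, 0, 0], 0.26],
    [[0, 0, 0], [0, 0, 0], 0.3],
    [[0, 0, 0], [0, 0, 0], 0.5],
    [[0, 0, 0], [0, 0, 0], 1],
    [[0, 0, 0], [0, 0, 0], 1],
    [[0, 0, 0], [0, 0, 0], 1],
  ],
  newtons=25,
)

```text
clock: 27.1
position: [0.5092, -0.0167, 0.0288]
tool_rot: [3.141, -0.0, 1.57]
force: [0.0, 0.3, 5.3]
grip_width: 0.0323
finger_force: 24.3
```

Request:
play_rows(
  plan=[
    [[0, 0, -0.1], [0, 0, 0], 1],
    [[0, 0, -0.3], [0, 0, 0], 1],
    [[0, 0, -0.6], [0, 0, 0], 1],
    [[0, 0, -0.8], [0, 0, 0], 1],
    [[0, 0, -0.8], [0, 0, 0], 1],
    [[0, 0, -0.8], [0, 0, 0], 1],
    [[0, 0, -0.8], [0, 0, 0], 1],
    [[0, 0, -0.8], [0, 0, 0], 1],
    [[0, 0, -0.8], [0, 0, 0], 1],
    [[0, 0, -0.7], [0, 0, 0], 1],
    [[0, 0, -0.4], [0, 0, 0], 1],
    [[0, 0, 0], [0, 0, 0], 1],
  ],
)

```text
clock: 28.6
position: [0.5092, -0.0166, 0.2019]
tool_rot: [3.14, -0.0, 1.57]
force: [0.5, -0.1, -2.1]
grip_width: 0.0318
finger_force: 24.9
```

Run:
```python
from h import *
o=bot.observe();p=o["position"];print(np.round(p,4),np.round(o["force"],2),o["grip_width"],o["finger_force"])
f=grab_frame("side");X=cloud(f);z=p[2]-.023
m=yel(f,X,p[0],p[1],.05);print(m.sum(),solve([f],[m],.016,.028,[p[0],p[1],z],z), "target", np.round((np.array([-.25,.5653])-p[[1,0]])/.025,2))
```

```text
[ 0.5092 -0.0166  0.2019] [ 0.47 -0.07 -2.11] 0.03179951095841142 24.94955286383629
243 (array([ 0.5063, -0.0163,  0.1789]), array([0., 0.]), [(256, 270)]) target [-9.34  2.24]
```

Request:
play_rows(
  plan=[
    [[-0.3, 0.08, 0], [0, 0, 0], 1],
    [[-0.6, 0.16, 0], [0, 0, 0], 1],
    [[-0.8, 0.2, 0], [0, 0, 0], 1],
    [[-0.8, 0.2, 0], [0, 0, 0], 1],
    [[-0.8, 0.2, 0], [0, 0, 0], 1],
    [[-0.8, 0.2, 0], [0, 0, 0], 1],
    [[-0.8, 0.2, 0], [0, 0, 0], 1],
    [[-0.8, 0.2, 0], [0, 0, 0], 1],
    [[-0.8, 0.2, 0], [0, 0, 0], 1],
    [[-0.8, 0.2, 0], [0, 0, 0], 1],
    [[-0.8, 0.2, 0], [0, 0, 0], 1],
    [[-0.7, 0.2, 0], [0, 0, 0], 1],
    [[-0.34, 0, 0], [0, 0, 0], 1],
    [[0, 0, 0], [0, 0, 0], 1],
    [[0, 0, 0], [0, 0, 0], 1],
  ],
)

```text
clock: 30.52
position: [0.5649, -0.2444, 0.2011]
tool_rot: [-3.142, -0.0, 1.571]
force: [0.5, 0.9, -0.7]
grip_width: 0.0317
finger_force: 24.9
```

```bash
cat > n.py <<'E'
from h import *
o=bot.observe();p=o["position"];print(np.round(p,4),np.round(o["tool_rot"],4),np.round(o["force"],2),o["grip_width"])
f=grab_frame("side");X=cloud(f);z=p[2]-.023
def axis(P,r,c0):
    s=least_squares(lambda c:np.hypot(P[:,0]-c[0],P[:,1]-c[1])-r,c0,loss="soft_l1",f_scale=.001);return s.x.round(4)
m=yel(f,X,p[0],p[1],.05)
Q=X[m&(X[...,2]<z+.024)&(X[...,1]<p[1]-.004)]
print("hub",len(Q),axis(Q,.016,p[:2]),"silh",solve([f],[m],.016,.028,[p[0],p[1],z],z)[0],"zmax",np.percentile(X[m][:,2],[2,98]).round(4))
D=X[near(X,p[0],p[1],.035,p[2]-.029,p[2]-.024)];print("disc",len(D),axis(D[D[:,1]<p[1]-.008],.022,p[:2]))
E
python3 n.py; python3 -c "
from h import *
f=grab_frame('side');cv2.imwrite('pics/f.png',cv2.resize(f['pixels'][180:350,190:360,::-1],None,fx=3,fy=3,interpolation=2))"
```

```text
[ 0.5649 -0.2444  0.2011] [-3.1415e+00 -4.0000e-04  1.5710e+00] [ 0.46  0.88 -0.7 ] 0.03171624407339813
hub 208 [ 0.5626 -0.2441] silh [ 0.562  -0.2445  0.1781] zmax [0.1796 0.2069]
disc 70 [ 0.5625 -0.2435]
```

View pics/f.png

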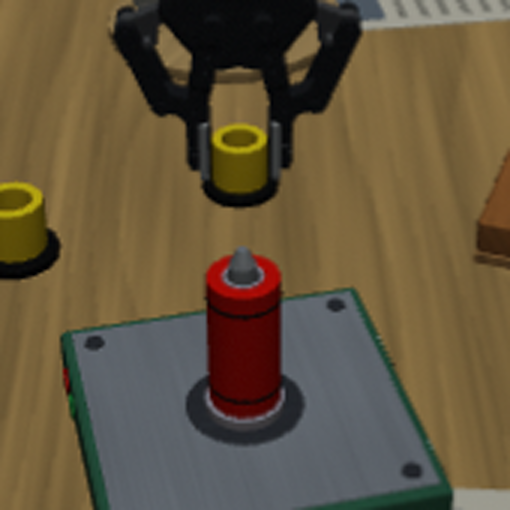

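The picture shows the collar held level, black disc down, at crop (240,165). The spindle's tip is at (242,255). I need about −23.5 mm in y and +0.5 mm in x.

Request:
play_rows(
  plan=[
    [[-0.3, 0.02, 0], [0, 0, 0], 1],
    [[-0.4, 0, 0.2], [0, 0, 0], 1],
    [[-0.24, 0, 0.2], [0, 0, 0], 1],
    [[0, 0, 0], [0, 0, 0], 1],
    [[0, 0, 0], [0, 0, 0], 1],
  ],
)

```text
clock: 31.25
position: [0.5654, -0.2686, 0.1911]
tool_rot: [-3.141, -0.0, 1.57]
force: [-0.1, -0.3, -0.8]
grip_width: 0.032
finger_force: 24.9
```

```bash
python3 n.py
```

```text
[ 0.5654 -0.2686  0.1911] [-3.1415e+00 -2.0000e-04  1.5703e+00] [-0.07 -0.28 -0.77] 0.03198204007736976
hub 218 [ 0.5632 -0.2683] silh [ 0.5628 -0.2695  0.1681] zmax [0.1695 0.1967]
disc 84 [ 0.5634 -0.2676]
```

Request:
play_rows(
  plan=[
    [[0.015, 0, 0.1], [0, 0, 0], 1],
    [[0, 0, 0.12], [0, 0, 0], 1],
    [[0, 0, 0.12], [0, 0, 0], 1],
    [[0, 0, 0.12], [0, 0, 0], 1],
    [[0, 0, 0.12], [0, 0, 0], 1],
    [[0, 0, 0.12], [0, 0, 0], 1],
    [[0, 0, 0.12], [0, 0, 0], 1],
    [[0, 0, 0.12], [0, 0, 0], 1],
    [[0, 0, 0], [0, 0, 0], 1],
    [[0, 0, 0], [0, 0, 0], 1],
  ],
)

```text
clock: 32.55
position: [0.5654, -0.2683, 0.1677]
tool_rot: [3.142, 0.0, 1.57]
force: [0.3, -0.1, -1.0]
grip_width: 0.0319
finger_force: 24.9
```

Request:
play_rows(
  plan=[
    [[0, 0, 0.08], [0, 0, 0], 1],
    [[0, 0, 0.08], [0, 0, 0], 1],
    [[0, 0, 0.08], [0, 0, 0], 1],
    [[0, 0, 0.06], [0, 0, 0], 1],
    [[0, 0, 0], [0, 0, 0], 1],
    [[0, 0, 0], [0, 0, 0], 1],
  ],
)

```text
clock: 33.3
position: [0.5654, -0.2683, 0.1602]
tool_rot: [3.142, 0.0, 1.57]
force: [0.5, 0.5, -0.2]
grip_width: 0.0322
finger_force: 24.9
```

Request:
play_rows(
  plan=[
    [[0, 0, 0.04], [0, 0, 0], 1],
    [[0, 0, 0.04], [0, 0, 0], 1],
    [[0, 0, 0.02], [0, 0, 0], 1],
    [[0, 0, 0], [0, 0, 0], 1],
    [[0, 0, 0], [0, 0, 0], 1],
  ],
)

```text
clock: 33.92
position: [0.5654, -0.2683, 0.1577]
tool_rot: [3.142, 0.0, 1.57]
force: [0.3, 0.0, -0.9]
grip_width: 0.0321
finger_force: 24.9
```

Request:
play_rows(
  plan=[
    [[0, 0, 0.02], [0, 0, 0], 1],
    [[0, 0, 0.02], [0, 0, 0], 1],
    [[0, 0, 0], [0, 0, 0], 1],
    [[0, 0, 0], [0, 0, 0], 1],
  ],
)

```text
clock: 34.42
position: [0.5655, -0.2684, 0.1569]
tool_rot: [3.141, 0.0, 1.57]
force: [-0.9, 0.5, 5.4]
grip_width: 0.0319
finger_force: 25.4
```

Contact is at the expected height. I'll release gently and back away upward.

Request:
play_rows(
  plan=[
    [[0, 0, 0], [0, 0, 0], 0.2],
    [[0, 0, 0], [0, 0, 0], 0.1],
    [[0, 0, 0], [0, 0, 0], -0.1],
    [[0, 0, 0], [0, 0, 0], -0.4],
    [[0, 0, 0], [0, 0, 0], -0.7],
    [[0, 0, 0], [0, 0, 0], -1],
    [[0, 0, 0], [0, 0, 0], -1],
    [[0, 0, 0], [0, 0, 0], -1],
    [[0, 0, -0.3], [0, 0, 0], -1],
    [[0, 0, -0.6], [0, 0, 0], -1],
    [[0, 0, -0.8], [0, 0, 0], -1],
    [[0, 0, -0.8], [0, 0, 0], -1],
    [[0, 0, -0.8], [0, 0, 0], -1],
    [[0, 0, -0.6], [0, 0, 0], -1],
    [[0, 0, 0], [0, 0, 0], -1],
    [[0, 0, 0], [0, 0, 0], -1],
  ],
)

```text
clock: 36.42
position: [0.5652, -0.2681, 0.2536]
tool_rot: [-3.141, -0.0, 1.57]
force: [-0.4, -0.3, -0.7]
grip_width: 0.0858
finger_force: 0.0
```

Run:
```python
from h import *
f=grab_frame("side");X=cloud(f);m=yel(f,X,.563,-.268);P=X[m]
print("hub z",np.percentile(P[:,2],[2,98]).round(4),solve([f],[m],.016,.028,[.563,-.268,.134],.134))
cv2.imwrite('pics/g.png',cv2.resize(f['pixels'][130:380,160:410,::-1],None,fx=2.4,fy=2.4,interpolation=2))
```

```text
hub z [0.1349 0.1624] (array([ 0.5628, -0.2695,  0.134 ]), array([-0.,  0.]), [(391, 416)])
```

View pics/g.png

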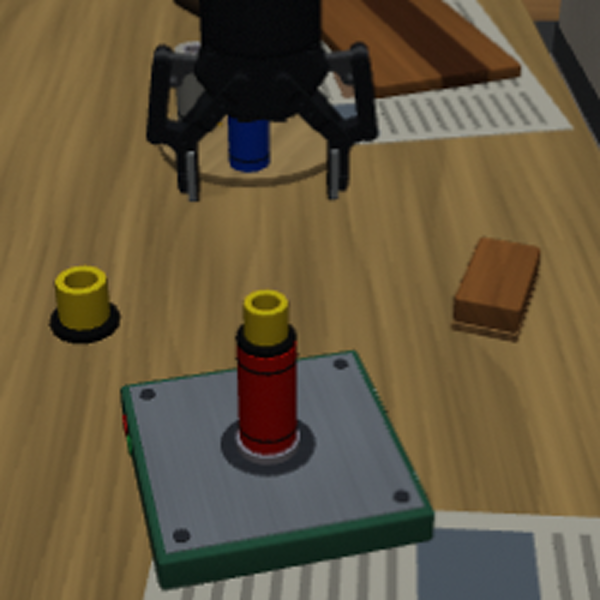

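The picture shows the collar flat on the red bobbin at crop (266,320), with its top at 162 mm as expected. The bobbin is down on the flange, blue and grey still stand on the carousel, and the block is untouched. I'm handing in.

```bash
python3 -c "
from workcell import bot
print(bot.job_done())"
```

```text
the job is handed in; nothing more can be done
None
```

The job is handed in, with no verdict shown: the red bobbin stands down on the flange and the small collar lies flat on top of it, black disc down; the blue and grey bobbins and the sanding block were left alone, and it took about 36 s of the 72 s allowed.

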